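Draw the key out of the angled pocket with sprung tongs

ROBOT

A 7-joint arm with a two-finger parallel gripper is mounted at the origin on the work surface; the furniture and walls round the work are solid. World frame = base frame: x ahead of the robot, y to its left, z up, the work surface at z = 0. Lengths are in m, angles in rad, forces in N, time in s.
With the tool pointing down it reaches from about 0.4 to 0.85 m from the base axis. Payload 10.4 kg.
Tool frame: the origin (TCP) lies between the finger pads; the fingertips stand 11 mm ahead of it and the grasp point (between the pads) lies 8 mm behind it (tip_reach is the distance from the TCP to the fingertips, in m); z points along the fingers, y is the line along which they close (so a half turn about z gives the same grasp; the last joint's range is limited). The gripper opens to 85 mm and grips with 20 to 120 N. Pads are 22 mm wide; open, the fingers measure 114 mm over their backs; the gripper's body (76 mm by 85 mm) begins 54 mm behind the grasp point. The pads swing forward as they close: fully open they stand 13 mm farther back than shut.
Start: joints at [-1.317, 0.332, -0.065, 1.46, 0.022, 1.35, -0.088], TCP at [0.171, 0.601, 0.242] pointing down, gripper open.
Joint ranges: [-2.6, 2.6], [-0.5, 2.12], [-1.47, 1.34], [0.16, 2.42], [-1.27, 4.41], [0.06, 2.06], [-2.6, 2.6]. Speed limits (rad/s): [2.22, 2.22, 2.79, 2.79, 3.14, 3.14, 3.14].

INTERFACE

Orientations are given as a unit quaternion [x, y, z, w].
In Python, from workcell import * gives the robot as it stands.
- The arm moves only by the shell command python3 -m inch 'ROWS' [OPENING] [FORCE]. ROWS is JSON, a list of rows, each an object with "slide": the shift along the world's x, y, z in m, a list of three; "yaw": the turn about the world's z in rad. A call has 1 to 20 rows; each row is the pose to reach, as a shift and turn from the pose commanded when the call began; what a row does not reach only later rows make up. A row lasts 1/12 s, in which the tool goes at most 41.7 mm and 7.16 degrees, less where a joint would pass 70% of its speed; a pose out of reach is approached as far as the arm can. A call with a gripper value outside its range is refused whole. OPENING is the closure in counts, from 0 (fully open) to 255 (shut), set as the call begins (- or left out, the last holds). The fingers move at their own pace and stop on an object; FORCE is the grip in N (left out, the last holds). Time passes only in rows, so rows that repeat a pose let the fingers close. It gives the time, the measured TCP pose, the force, the opening and the grip force at its end, in the units of the state.
- get_obs(): the state, without advancing time (a new reading comes with each control period).
- camera(name): name is "scene" or "side" or "wrist"; returns a dict with "frame" (480x640x3 uint8, red, green, blue), "fx", "fy", "cx", "cy" (pixels), "extrinsics" (4x4, takes a point from world to camera coordinates). Camera axes: x right, y down, z forward; pixel columns grow to the right and rows downward; lengths in m; the calibration is good to about 2 mm. A picture is of the moment at which its call begins. There is no depth.
- hand_in(): hands the job in; it is judged then, once.
The state is a dict: "clock": time; "joint_pos": joint angles; "joint_velocities": joint speeds; "tau": joint torques, N m; "position": TCP position; "ee_rot": TCP orientation; "ft_force": force on the tool from outside, world axes, zero at the start; "torque": the same for the moment, N m; "grip_width": opening from 0.0 (shut) to 1.0 (fully open); "grasp_force": force on a finger pad.
Only numpy, scipy, OpenCV 4.12 (cv2) and the standard library are available. Lean on these libraries where they do the work, as an engineer would, in place of code of your own. Each camera call takes 0.05 s, during which the arm holds its last target. There are 200 camera calls.

TASK

A steel key lies deep in the narrow, slanting pocket of the die block, too deep and narrow for the fingers, which must not touch it. Take the sprung tongs from their stand, feel your way gently into the pocket with the jaws on either side of the key, squeeze them firmly shut on it against the catch of a sprung plunger and draw it straight out; lower it with the tongs onto the floor of the green-blue tray before letting it go. Then put the tongs back upright in their stand, fully down, and leave the springs, the guide bush and the spray can as they stand.

Things in the scene. Friction and masses are not known exactly. Their poses are not given: they have to be found in the camera images.
- die_block: Fixed grey steel block 60 x 86 x 130 mm, leaning 30 degrees from vertical on a dark foot plate (170 x 100 mm), all below 0.18 m; the mouth of its pocket faces up and towards the block's own -x (at yaw 0: the robot). Origin on the bench below the block, x and y level, z up. The pocket's cross section is long along y.
- pocket_mouth (a point): Centre of the pocket's mouth. The pocket is a slot 46 mm along the block's y by 20 mm across, 110 mm deep on the line to pocket_floor. Two square shoulders narrow its lowest 22 mm to 17 mm along y: tongs that straddle the key come to a firm stop on these, 88 mm below the mouth.
- pocket_floor (a point): Centre of the pocket's floor, 110 mm from the mouth along the slanting pocket axis (30 degrees from vertical).
- key: Plain steel bar 16 x 14 x 60 mm (its x, y, z), 0.1 kg, origin at its centre, z its length. At the start it stands in the pocket on the floor between the shoulders, held against the lower wall by a small sprung plunger (about 13 N) low in the upper wall, so a weak grip slips off it: about 40 N or more on the grip pads pulls it free. Its 14 mm thickness lies along the block's y, its top 50 mm below the mouth.
- tongs: Parallel-action sprung tongs, 158 mm long, 0.16 kg: two straight steel jaws slide together on guide rods, held apart by springs. Origin midway between the jaw tips, z from the tips to the top; the jaws close along y, equally from both sides. Black grip pads on the outer sides (z = 106 to 144 mm, 24 mm wide along x) are where to take them; the weight is centred there. They start tips down in the stand.
- jaw_a: The tongs' jaw on +y with its grip pad; frame like the tongs'. A bar 5 mm thick (y), 10 mm wide (x), from z = 0 to 158 mm. Open, the jaws are 28 mm apart inside and 38 mm outside; over the outer faces of the grip pads the tongs measure 54 mm open, 40 mm gripping the key, 34 mm shut on nothing.
- jaw_b: The tongs' jaw on -y, the mirror image of jaw_a. The springs push about 9 N out on each pad when open and 12.5 N when the jaws are on the key: a light squeeze to about 49 mm over the pads carries the tongs with the jaws still open wide enough to go round the key.
- tongs_stand: Fixed aluminium stand for the tongs, 60 x 90 x 70 mm on a dark foot plate 90 x 110 x 10 mm; origin at the middle of its underside, z up. An upright slot 46 mm along its y by 15 mm along its x, with a 3 mm chamfer, opens in the middle of the top at 70 mm; its floor is 12 mm above the bench. The tongs fit either way round.
- tray: Fixed green-blue tray, 200 x 146 x 40 mm (its x, y, z), origin at the middle of its underside. Clear floor 160 x 95 mm, 3 mm thick.
- guide_bush: Loose grey guide bush, 39 mm wide, 46 mm tall, standing; origin at its foot. To be left alone.
- spring_a: Loose yellow die spring, 27 mm wide, 52 mm tall, standing; origin at its foot. To be left alone.
- spring_b: Second loose yellow die spring, same size. To be left alone.
- spray_can: Loose white spray can with a blue cap, 52 mm wide, 161 mm tall, standing; origin at its foot. To be left alone.
There are look-alikes about, which are no part of the job. What is meant by the tongs is not brown, orange or pink, and is the smaller of those in its own colour.

How it is judged:
On the way, in this order (a step that is already met when the one before it is completed fails the run):
1. the tongs grip the key between both jaws while it is still down in the pocket (contact force between each of jaw_a, jaw_b and key above 1 N and distance between key and pocket_floor below 0.05 m and contact force between the fingers and tongs above 1 N), for 0.2 s.
2. the key is drawn clear of the pocket in the tongs (contact force between each of jaw_a, jaw_b and key above 1 N and distance between key and pocket_floor above 0.145 m), for 0.1 s.
3. the key, still gripped by both jaws, is low inside the tray (its centre less than 50 mm above the tray's underside) (contact force between each of jaw_a, jaw_b and key above 1 N and x of key in the frame of tray between -0.08 and 0.08 m and y of key in the frame of tray between -0.055 and 0.055 m and z of key in the frame of tray between -0.01 and 0.05 m), for 0.1 s.
At the end, for the whole second after the job is handed in: The key rests free in the tray (within 80 mm along, 55 mm across of its middle, centre under 50 mm above its underside); the tongs stand released and at rest, tips down in their stand (tips within 12 mm of its axis, under 22 mm above the bench, within 8.6 degrees of upright) (x of key in the frame of tray between -0.08 and 0.08 m and y of key in the frame of tray between -0.055 and 0.055 m and z of key in the frame of tray between -0.01 and 0.05 m and linear speed of each of key, tongs below 0.03 m/s and contact force between tongs and key below 0.05 N and horizontal distance between tongs and tongs_stand below 0.012 m and z of tongs in the frame of tongs_stand below 0.022 m and angle between tongs's own z axis and vertical below 0.15 rad); the robot touches nothing.
It fails at once if the fingers touch the key (contact force between the fingers and key above 0.5 N).
It fails at once if the tongs are pressed into the die block with more than 60 N (contact force between tongs and die_block above 60 N).
It fails at once if a spring, the guide bush or the spray can is moved more than 40 mm (distance of any of guide_bush, spring_a, spring_b, spray_can from where it was at the start of the episode above 0.04 m).
It also fails if it takes over 67 s, if anything falls off the work surface, if the arm or the gripper's body presses on something with over 40 N, if the wrist force passes 120 N, or if a joint passes its speed limit or range.

## Working session

There is one attempt and no reset: what is moved stays moved. The work goes in short steps, Python scripts to look and compute and a shell command to move; the robot and the scene stay as the last step left them, time stands still between calls to the robot, and variables do not carry over. Pictures are saved under pics/ and viewed, at most 10 in all, crops included, and the job is handed in when it is done.

```bash
mkdir -p pics; ls; python3 - <<'E'
from workcell import *
import cv2,numpy as np
for n in ["scene","side","wrist"]:
    c=camera(n); cv2.imwrite(f"pics/{n}0.png",c["frame"][:,:,::-1]); np.savez(f"pics/{n}0.npz",**c)
    print(n,c["fx"],c["fy"],c["cx"],c["cy"],np.round(c["extrinsics"],4).tolist())
print(get_obs())
E
```

```text
pics
scene 577.5096132185581 577.5096132185581 332.0366605433034 239.21531319079602 [[0.7929, -0.6091, -0.0184, -0.3658], [-0.4452, -0.5584, -0.7, 0.2487], [0.416, 0.5632, -0.7139, 1.5897], [0.0, 0.0, 0.0, 1.0]]
side 448.3207352284706 448.3207352284706 318.05780142685177 241.86615050732783 [[-0.9998, -0.007, -0.0199, 0.4738], [0.0103, 0.6607, -0.7506, 0.1149], [0.0183, -0.7506, -0.6605, 1.3461], [0.0, 0.0, 0.0, 1.0]]
wrist 393.7302031406721 393.7302031406721 314.93173895647504 239.7811383582319 [[0.2745, 0.9616, -0.0013, -0.6246], [0.9204, -0.2623, 0.2901, -0.0375], [0.2786, -0.0808, -0.957, 0.3802], [0.0, 0.0, 0.0, 1.0]]
{'clock': 0.15, 'joint_pos': array([-1.31658267,  0.33272979, -0.06469662,  1.4607253 ,  0.02161694,
        1.34993781, -0.08852724]), 'joint_velocities': array([-0.00126323, -0.00328113, -0.00117923, -0.00198976, -0.00188795,
       -0.00050129,  0.00033062]), 'tau': array([ 7.14245216e-04, -6.25834751e+01,  4.92171349e-02, -3.91853750e+01,
        1.61713071e-02,  7.52957974e-03, -4.60036711e-05]), 'position': array([0.17073957, 0.60094034, 0.2417078 ]), 'ee_rot': array([ 1.37970426e-01,  9.90436195e-01, -5.50480984e-04, -4.33933460e-05]), 'ft_force': array([0.05478248, 0.50110155, 0.41570129]), 'torque': array([-0.00614623,  0.02174885, -0.02110204]), 'grasp_force': 0.0, 'grip_width': 0.9955656181833962}
```

View pics/scene0.png

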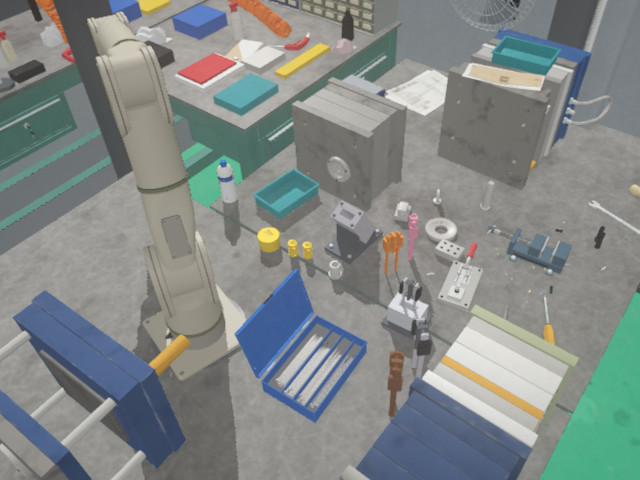

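View pics/side0.png

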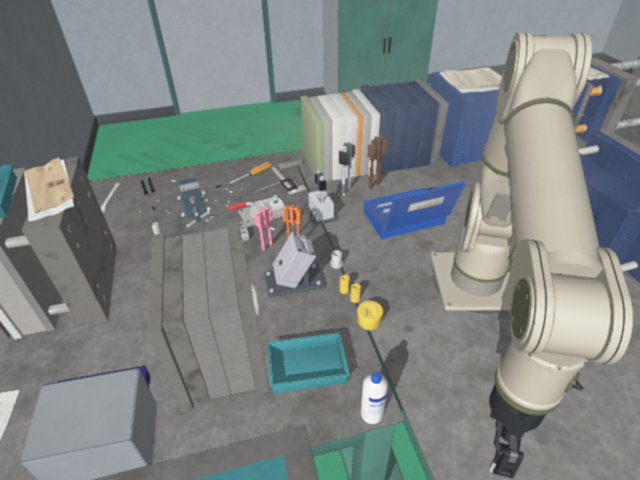

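Candidates for the tongs: brown (395,385), orange (392,250), pink (413,235), a grey/black pair standing at (421,340), and a grey/black pair in the aluminium stand (410,295) in scene. By the description (smaller of the grey/black ones, in the stand) I pick (410,295). I'll check that and the block in a crop.

```bash
python3 - <<'E'
import cv2,numpy as np
a=cv2.imread("pics/scene0.png");b=cv2.imread("pics/side0.png")
p=cv2.resize(a[190:390,315:449],None,fx=3,fy=3,interpolation=cv2.INTER_CUBIC)
q=cv2.resize(b[130:330,250:380],None,fx=3,fy=3,interpolation=cv2.INTER_CUBIC)
cv2.imwrite("pics/crop1.png",np.hstack([p,q])[:, :800])
E
```

```text
(no output)
```

View pics/crop1.png

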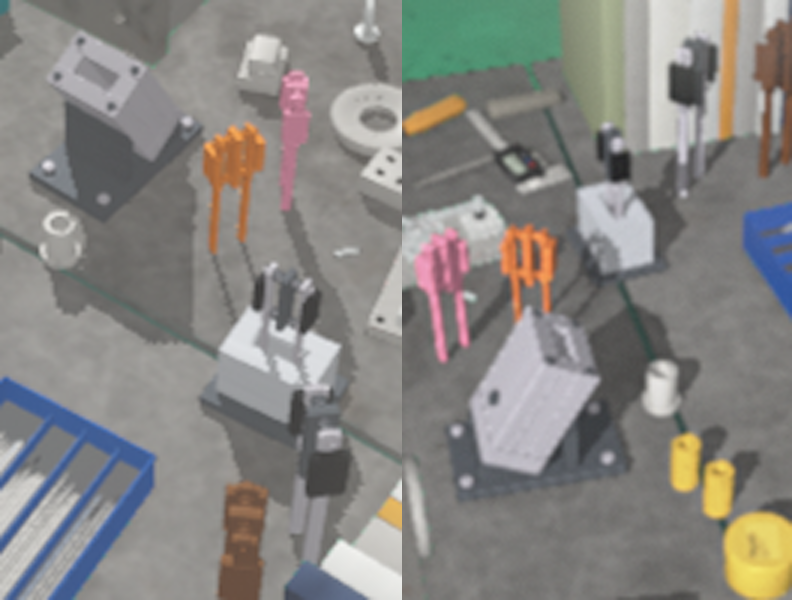

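Confirmed: the small black-padded pair sits in the aluminium stand (scene 410,295; side 321,190); the bigger one of that colour stands free (scene 421,340). The block's mouth is at about scene (347,214).

```bash
cat > h.py <<'E'
import numpy as np,cv2
from workcell import *
def load(n): return dict(np.load(f"pics/{n}.npz"))
def snap(name,tag):
    c=camera(name); np.savez(f"pics/{tag}.npz",**c); cv2.imwrite(f"pics/{tag}.png",c["frame"][:,:,::-1]); return c
def ray(c,p):
    E=c["extrinsics"];R,t=E[:3,:3],E[:3,3]
    d=R.T@np.array([(p[0]-c["cx"])/c["fx"],(p[1]-c["cy"])/c["fy"],1]); return -R.T@t,d/np.linalg.norm(d)
def plane(c,p,z):
    o,d=ray(c,p); return o+d*(z-o[2])/d[2]
def tri(*cp):
    A=np.zeros((3,3));b=np.zeros(3);rs=[ray(c,p) for c,p in cp]
    for o,d in rs:
        M=np.eye(3)-np.outer(d,d);A+=M;b+=M@o
    x=np.linalg.solve(A,b); return x,max(np.linalg.norm((np.eye(3)-np.outer(d,d))@(x-o)) for o,d in rs)
def proj(c,X):
    E=c["extrinsics"];q=E[:3,:3]@np.asarray(X)+E[:3,3]; return np.array([c["fx"]*q[0]/q[2]+c["cx"],c["fy"]*q[1]/q[2]+c["cy"]])
E
python3 - <<'E'
from h import *
np.set_printoptions(precision=4,suppress=True)
s,d=load("scene0"),load("side0")
print("stand",tri((s,(409.3,301.7)),(d,(321,198))))
print("mouth",tri((s,(347.3,214)),(d,(301,245))))
for n,c in(("s",s),("d",d)):
    h=cv2.cvtColor(c["frame"],cv2.COLOR_RGB2HSV)
    for nm,lo,hi in(("teal",(84,100,40),(95,255,255)),("yel",(22,150,90),(32,255,255))):
        m=cv2.inRange(h,lo,hi);k,l,st,ce=cv2.connectedComponentsWithStats(m)
        for i in range(1,k):
            if st[i,4]>40: print(n,nm,st[i].tolist(),ce[i].round(1),plane(c,ce[i],.025)[:2])
print("can",plane(s,(227,168),.16),plane(d,(375,380),.16))
print("bush",plane(s,(335,263),.046),plane(d,(336,254),.046))
print("bigtongs foot",plane(s,(315+315/3,190+555/3),0),plane(d,(250+(683-402)/3,130+190/3),0))
print("pink/orange foot",plane(s,(315+228/3,190+245/3),0),plane(s,(315+287/3,190+205/3),0))
print("brown",plane(d,(250+(765-402)/3,130+175/3),0))
E
```

```text
stand (array([ 0.4682, -0.327 ,  0.0763]), np.float64(0.00420068344906748))
mouth (array([ 0.5176, -0.0079,  0.1401]), np.float64(0.002169683037486548))
s teal [492, 36, 69, 39, 1677] [524.5  55.2] [1.8523 0.4037]
s teal [214, 74, 63, 41, 1154] [244.3  92.4] [0.7188 0.9318]
s teal [253, 169, 66, 49, 1746] [286.2 193. ] [0.4958 0.2977]
s yel [141, 0, 28, 13, 176] [152.5   4.6] [0.7957 1.9726]
s yel [296, 44, 33, 19, 278] [313.1  53. ] [1.1369 1.02  ]
s yel [258, 228, 21, 24, 292] [268.7 240.9] [0.3259 0.1448]
s yel [289, 240, 8, 16, 97] [292.7 248.4] [0.3657 0.0721]
s yel [304, 242, 8, 16, 97] [307.3 250.3] [0.3961 0.0379]
d teal [0, 165, 16, 52, 597] [  5.7 187.8] [ 1.6795 -0.4865]
d teal [268, 333, 82, 60, 3844] [306.9 362.4] [0.499  0.2998]
d teal [195, 456, 93, 24, 1142] [254.4 471.4] [0.6003 0.5589]
d yel [341, 275, 8, 18, 117] [344.2 283.3] [0.3965 0.0318]
d yel [351, 285, 9, 17, 128] [354.9 292.5] [0.3674 0.0686]
d yel [358, 304, 24, 26, 182] [371.  320.6] [0.3296 0.1705]
can [0.3372 0.38   0.16  ] [0.3506 0.4325 0.16  ]
bush [ 0.4189 -0.071   0.046 ] [ 0.4184 -0.0717  0.046 ]
bigtongs foot [ 0.3779 -0.4781  0.    ] [ 0.3802 -0.4578  0.    ]
pink/orange foot [ 0.5533 -0.1694  0.    ] [ 0.6361 -0.1662  0.    ]
brown [ 0.2744 -0.4886 -0.    ]
```

```bash
python3 -m inch '[{"slide":[0.04,-0.04,0.10],"yaw":0},{"slide":[0.04,-0.04,0.10],"yaw":0},{"slide":[0.04,-0.04,0.10],"yaw":0},{"slide":[0.33,-0.61,0.12],"yaw":0},{"slide":[0.33,-0.61,0.12],"yaw":0},{"slide":[0.33,-0.61,0.12],"yaw":0},{"slide":[0.33,-0.61,0.12],"yaw":0},{"slide":[0.33,-0.61,0.12],"yaw":0},{"slide":[0.33,-0.61,0.12],"yaw":0},{"slide":[0.33,-0.61,0.12],"yaw":0},{"slide":[0.33,-0.61,0.12],"yaw":0},{"slide":[0.33,-0.61,0.12],"yaw":0},{"slide":[0.33,-0.61,0.12],"yaw":0},{"slide":[0.33,-0.61,0.12],"yaw":0},{"slide":[0.33,-0.61,0.12],"yaw":0},{"slide":[0.33,-0.61,0.12],"yaw":0},{"slide":[0.33,-0.61,0.12],"yaw":0},{"slide":[0.33,-0.61,0.12],"yaw":0},{"slide":[0.33,-0.61,0.12],"yaw":0},{"slide":[0.33,-0.61,0.12],"yaw":0}]' 0 20
python3 -m inch '[{"slide":[0,0,0],"yaw":0},{"slide":[0,0,0],"yaw":0},{"slide":[0,0,0],"yaw":0},{"slide":[0,0,0],"yaw":0}]'
python3 - <<'E'
from h import *
snap("wrist","wblock")
E
python3 -m inch '[{"slide":[-0.03,-0.32,0],"yaw":0},{"slide":[-0.03,-0.32,0],"yaw":0},{"slide":[-0.03,-0.32,0],"yaw":0},{"slide":[-0.03,-0.32,0],"yaw":0},{"slide":[-0.03,-0.32,0],"yaw":0},{"slide":[-0.03,-0.32,0],"yaw":0},{"slide":[-0.03,-0.32,0],"yaw":0},{"slide":[-0.03,-0.32,0],"yaw":0},{"slide":[-0.03,-0.32,0],"yaw":0},{"slide":[-0.03,-0.32,0],"yaw":0},{"slide":[-0.03,-0.32,0],"yaw":0},{"slide":[-0.03,-0.32,0],"yaw":0},{"slide":[-0.03,-0.32,0],"yaw":0},{"slide":[-0.03,-0.32,0],"yaw":0}]'
python3 - <<'E'
from h import *
snap("wrist","wstand")
a=cv2.imread("pics/wblock.png");b=cv2.imread("pics/wstand.png")
cv2.imwrite("pics/two.png",np.hstack([a[:,120:520],b[:,120:520]]))
o=get_obs();print(o["clock"],o["position"],o["ee_rot"])
E
```

```text
clock: 1.82
position: [0.5016, -0.0134, 0.3623]
ee_rot: [0.141, 0.99, -0.001, 0.0]
ft_force: [-0.3, -1.0, -0.5]
grip_width: 1.003
grasp_force: 0.0
clock: 2.15
position: [0.5005, -0.0075, 0.3623]
ee_rot: [0.137, 0.991, 0.0, -0.0]
ft_force: [-0.0, 0.8, -0.3]
grip_width: 1.004
grasp_force: 0.0
clock: 3.37
position: [0.4714, -0.3275, 0.3625]
ee_rot: [0.137, 0.991, 0.0, 0.0]
ft_force: [-0.7, 0.4, 0.0]
grip_width: 1.003
grasp_force: 0.0
3.4167 [ 0.47123458 -0.32779305  0.36247052] [1.37074740e-01 9.90560638e-01 3.05516323e-04 2.11308224e-04]
```

View pics/two.png

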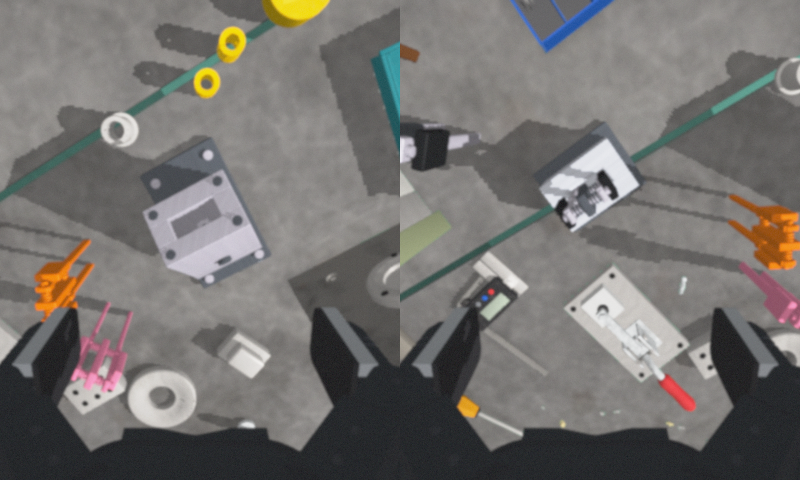

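The left half (wblock) shows the block's mouth at about (195,218) with its face bolts; the right half (wstand) shows the stand's top with the tongs' black pads at about (568,212) and (600,182). I'll enlarge both for pixel picks.

```bash
python3 - <<'E'
from h import *
a=cv2.imread("pics/wblock.png")[130:290,250:410];b=cv2.imread("pics/wstand.png")[115:245,240:380]
r=lambda x,w,h:cv2.resize(x,(w,h),interpolation=cv2.INTER_CUBIC)
A=r(a,480,480)
A=r(a,480,480); B=r(b[:, :105],315,390)
B=np.vstack([B,np.zeros((90,315,3),np.uint8)])
cv2.imwrite("pics/two2.png",np.hstack([A,B]))
c=load("wstand");h=cv2.cvtColor(c["frame"],cv2.COLOR_RGB2HSV)
m=cv2.inRange(h,(0,0,150),(180,40,255));m[:,:230]=0;m[260:]=0;m[:110]=0;m[:,390:]=0
m=cv2.morphologyEx(m,cv2.MORPH_CLOSE,np.ones((15,15)))
k,l,st,ce=cv2.connectedComponentsWithStats(m);i=1+np.argmax(st[1:,4]);print(st[i])
ct=cv2.findContours((l==i).astype(np.uint8),0,1)[0][0]
pts=np.array([plane(c,p[0],.07)[:2] for p in ct],np.float32);R=cv2.minAreaRect(pts);print("stand rect",R)
m=cv2.inRange(h,(0,0,0),(180,255,45));m[:150]=0;m[245:]=0;m[:,265:][:,120:]=0;m[:,:265]=0
k,l,st,ce=cv2.connectedComponentsWithStats(m)
for i in range(1,k):
    if st[i,4]>15: print("dark",st[i],ce[i],plane(c,ce[i],.156)[:2])
E
```

```text
[ 261  110  124  123 6387]
stand rect ((0.4509601593017578, -0.3066876530647278), (0.07248404622077942, 0.15855836868286133), 28.952089309692383)
dark [319 172   8   8  36] [321.52777778 175.58333333] [ 0.44573837 -0.31400415]
dark [276 200  11  15  81] [280.7037037  206.77777778] [ 0.46223305 -0.35573822]
```

View pics/two2.png

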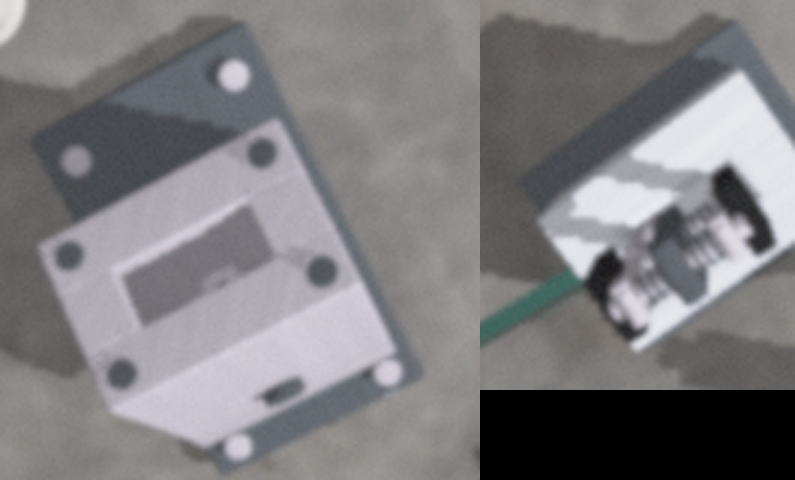

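```bash
python3 - <<'E'
from h import *
np.set_printoptions(precision=4,suppress=True)
c=load("wstand")
q=[plane(c,p,.07)[:2] for p in [(326.7,138.3),(260,188.3),(291.7,231.7),(361,183)]]
q=np.array(q);print("stand corners",q.tolist(),"centre",q.mean(0),"edges",[np.linalg.norm(q[i]-q[(i+1)%4]) for i in range(4)])
for a,b in((0,1),(3,2)): print("long dir deg",np.degrees(np.arctan2(*(q[a]-q[b])[::-1])))
f=lambda u,v:(240+(u-480)/3,115+v/3)
# pads in crop: outer pad tops centres
P=[plane(c,f(744,210),.15)[:2],plane(c,f(612,297),.15)[:2]];print("pads",P,np.mean(P,0),np.degrees(np.arctan2(*(P[0]-P[1])[::-1])))
w=load("wblock");g=lambda u,v:(250+u/3,130+v/3)
face=np.array([g(38,245),g(283,122),g(354,288),g(110,410)])
K=np.array([[w["fx"],0,w["cx"]],[0,w["fy"],w["cy"]],[0,0,1]]);E=w["extrinsics"]
# object: x: -30 at back(top image), y : left? 
for sgn in(1,-1):
  obj=np.array([[-.03,-.043*sgn,0],[-.03,.043*sgn,0],[.03,.043*sgn,0],[.03,-.043*sgn,0]])
  n,rv,tv,er=cv2.solvePnPGeneric(obj,face,K,None,flags=cv2.SOLVEPNP_IPPE)
  for r,t,e in zip(rv,tv,er):
    R=E[:3,:3].T@cv2.Rodrigues(r)[0];X=E[:3,:3].T@(t.ravel()-E[:3,3])
    print(sgn,"pos",X,"x",R[:,0],"y",R[:,1],"z",R[:,2],e)
b=np.array([g(68,257),g(262,153),g(322,271),g(121,375)])
for zz in(.13,.135,.14,.145): print(zz,plane(w,b.mean(0),zz))
ft=[plane(w,g(*p),.01)[:2] for p in((245,22),(32,143),(222,470),(420,375))]
ft=np.array(ft);print("foot",ft.mean(0),[np.linalg.norm(ft[i]-ft[(i+1)%4]) for i in range(4)],[np.degrees(np.arctan2(*(ft[i]-ft[j])[::-1])) for i,j in((0,1),(3,2),(3,0),(2,1))])
E
```

```text
stand corners [[0.42128708836390505, -0.30010155192540344], [0.4522800386055574, -0.38356652566797045], [0.5084482985940064, -0.36460819234176145], [0.47652499291259653, -0.2767984822533941]] centre [ 0.4646 -0.3313] edges [np.float64(0.08903350384281715), np.float64(0.05928146280784283), np.float64(0.09343255659261317), np.float64(0.05995214053783963)]
long dir deg 110.37141262508209
long dir deg 109.97878535053033
pads [array([ 0.456 , -0.3109]), array([ 0.4704, -0.3557])] [ 0.4632 -0.3333] 107.82301306518896
1 pos [ 0.5138 -0.0116  0.137 ] x [0.8201 0.1528 0.5514] y [-0.206   0.9779  0.0354] z [-0.5338 -0.1426  0.8335] [0.9582]
1 pos [ 0.5151 -0.01    0.1372] x [ 0.9841  0.1075 -0.1411] y [-0.1398  0.9596 -0.2441] z [0.1092 0.26   0.9594] [1.0132]
-1 pos [ 0.5138 -0.0116  0.137 ] x [0.8201 0.1528 0.5514] y [ 0.206  -0.9779 -0.0354] z [ 0.5338  0.1426 -0.8335] [0.9582]
-1 pos [ 0.5151 -0.01    0.1372] x [ 0.9841  0.1075 -0.1411] y [ 0.1398 -0.9596  0.2441] z [-0.1092 -0.26   -0.9594] [1.0132]
0.13 [ 0.515  -0.0119  0.13  ]
0.135 [ 0.5139 -0.0115  0.135 ]
0.14 [ 0.5127 -0.0112  0.14  ]
0.145 [ 0.5115 -0.0108  0.145 ]
foot [ 0.5461 -0.0037] [np.float64(0.09895559296858601), np.float64(0.16501924709040705), np.float64(0.0965526577203757), np.float64(0.16746859187075466)] [np.float64(103.1770187091519), np.float64(101.74613536483311), np.float64(11.856177734318967), np.float64(12.681453944476894)]
```

```bash
python3 -m inch '[{"slide":[-0.007,-0.0035,0],"yaw":0.12},{"slide":[-0.007,-0.0035,-0.03],"yaw":0.24},{"slide":[-0.007,-0.0035,-0.06],"yaw":0.36},{"slide":[-0.007,-0.0035,-0.09],"yaw":0.48},{"slide":[-0.007,-0.0035,-0.11],"yaw":0.60},{"slide":[-0.007,-0.0035,-0.13],"yaw":0.628},{"slide":[-0.007,-0.0035,-0.13],"yaw":0.628},{"slide":[-0.007,-0.0035,-0.13],"yaw":0.628}]'
python3 - <<'E'
from h import *
o=get_obs();print(o["joint_pos"].round(2))
snap("wrist","wpre"); cv2.imwrite("pics/wpre_c.png",cv2.imread("pics/wpre.png"))
E
```

```text
clock: 4.08
position: [0.4634, -0.3322, 0.2324]
ee_rot: [-0.174, 0.985, 0.001, -0.0]
ft_force: [-0.1, -0.4, 1.4]
grip_width: 0.997
grasp_force: 0.0
[-0.03  0.25  0.68  1.66 -0.16  1.3   2.6 ]
```

View pics/wpre.png

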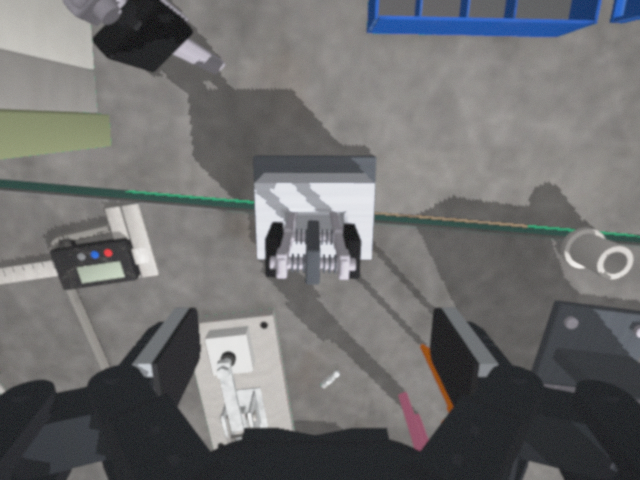

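The view shows the tongs centred under the open fingers (pads at 275,245 and 352,245) with the stand square to the hand. Joint 7 is at its limit, so I'll take the half-turned grasp.

```bash
python3 -m inch '[{"slide":[0,0,0],"yaw":-0.12},{"slide":[0,0,0],"yaw":-0.24},{"slide":[0,0,0],"yaw":-0.36},{"slide":[0,0,0],"yaw":-0.48},{"slide":[0,0,0],"yaw":-0.60},{"slide":[0,0,0],"yaw":-0.72},{"slide":[0,0,0],"yaw":-0.84},{"slide":[0,0,0],"yaw":-0.96},{"slide":[0,0,0],"yaw":-1.08},{"slide":[0,0,0],"yaw":-1.20},{"slide":[0,0,0],"yaw":-1.32},{"slide":[0,0,0],"yaw":-1.44},{"slide":[0,0,0],"yaw":-1.56},{"slide":[0,0,0],"yaw":-1.68},{"slide":[0,0,0],"yaw":-1.80},{"slide":[0,0,0],"yaw":-1.92}]'
python3 -m inch '[{"slide":[0,0,0],"yaw":-0.12},{"slide":[0,0,0],"yaw":-0.24},{"slide":[0,0,0],"yaw":-0.36},{"slide":[0,0,0],"yaw":-0.48},{"slide":[0,0,0],"yaw":-0.60},{"slide":[0,0,0],"yaw":-0.72},{"slide":[0,0,0],"yaw":-0.84},{"slide":[0,0,0],"yaw":-0.96},{"slide":[0,0,0],"yaw":-1.08},{"slide":[0,0,0],"yaw":-1.20},{"slide":[0,0,0],"yaw":-1.222},{"slide":[0,0,0],"yaw":-1.222},{"slide":[0,0,0],"yaw":-1.222}]'
python3 - <<'E'
from h import *
np.set_printoptions(precision=4,suppress=True)
o=get_obs();print(o["joint_pos"].round(2),o["position"],o["ee_rot"])
c=snap("wrist","wpre2")
h=cv2.cvtColor(c["frame"],cv2.COLOR_RGB2HSV);m=cv2.inRange(h,(0,0,0),(180,255,40));m[330:]=0
k,l,st,ce=cv2.connectedComponentsWithStats(m)
for i in range(1,k):
    if st[i,4]>60: print(st[i],ce[i],plane(c,ce[i],.137)[:2])
E
```

```text
clock: 5.47
position: [0.4646, -0.3328, 0.2347]
ee_rot: [0.709, 0.706, 0.0, 0.002]
ft_force: [0.4, -0.5, 0.4]
grip_width: 1.002
grasp_force: 0.0
clock: 6.55
position: [0.4643, -0.3323, 0.2335]
ee_rot: [0.984, 0.177, 0.001, 0.001]
ft_force: [0.6, 0.5, 0.3]
grip_width: 1.004
grasp_force: 0.0
[-0.42  0.44  1.26  1.67 -0.43  1.35 -0.31] [ 0.4643 -0.3323  0.2335] [0.9843 0.1766 0.0006 0.0007]
[274 224  12  22 128] [280.6094 233.4219] [ 0.4656 -0.3097]
[348 226  12  14  65] [353.5231 232.2   ] [ 0.4815 -0.3507]
[181 310  16  20 186] [190.2473 322.0699] [ 0.389  -0.2741]
```

```bash
python3 -m inch '[{"slide":[0,0.001,-0.035],"yaw":0},{"slide":[0,0.001,-0.07],"yaw":0},{"slide":[0,0.001,-0.09],"yaw":0},{"slide":[0,0.001,-0.107],"yaw":0},{"slide":[0,0.001,-0.107],"yaw":0},{"slide":[0,0.001,-0.107],"yaw":0}]'
python3 -m inch '[{"slide":[0,0,0],"yaw":0},{"slide":[0,0,0],"yaw":0},{"slide":[0,0,0],"yaw":0},{"slide":[0,0,0],"yaw":0},{"slide":[0,0,0],"yaw":0},{"slide":[0,0,0],"yaw":0}]' 110 20
```

```text
clock: 7.1
position: [0.4636, -0.3314, 0.1256]
ee_rot: [0.985, 0.175, -0.0, -0.0]
ft_force: [0.7, -0.4, 0.9]
grip_width: 0.996
grasp_force: 0.0
clock: 7.6
position: [0.4647, -0.332, 0.1271]
ee_rot: [0.985, 0.175, 0.001, 0.001]
ft_force: [-1.0, 0.6, 9.5]
grip_width: 0.568
grasp_force: 12.2
```

```bash
python3 -m inch '[{"slide":[0,0,0.02],"yaw":0},{"slide":[0,0,0.04],"yaw":0},{"slide":[0,0,0.05],"yaw":0},{"slide":[0,0,0.05],"yaw":0},{"slide":[0,0,0.05],"yaw":0}]'
python3 -m inch '[{"slide":[-0.0108,-0.004,-0.0005],"yaw":0},{"slide":[-0.0216,-0.0079,-0.002],"yaw":0},{"slide":[-0.031,-0.0115,-0.004],"yaw":0},{"slide":[-0.041,-0.015,-0.007],"yaw":0},{"slide":[-0.05,-0.0183,-0.010],"yaw":0},{"slide":[-0.059,-0.0216,-0.014],"yaw":0},{"slide":[-0.059,-0.0216,-0.014],"yaw":0},{"slide":[-0.059,-0.0216,-0.014],"yaw":0}]'
python3 - <<'E'
from h import *
a=snap("side","s1");b=snap("scene","c1");c=snap("wrist","w1")
r=lambda x:cv2.resize(x,(400,400),interpolation=cv2.INTER_CUBIC)
f=lambda n:cv2.imread(f"pics/{n}.png")
cv2.imwrite("pics/tilt.png",np.hstack([r(f("s1")[120:253,270:403]),r(f("c1")[210:343,350:483])]))
E
```

```text
clock: 8.02
position: [0.464, -0.3311, 0.1753]
ee_rot: [0.985, 0.175, 0.0, 0.0]
ft_force: [-0.6, 1.1, -1.1]
grip_width: 0.572
grasp_force: 10.2
clock: 8.68
position: [0.4038, -0.3532, 0.1611]
ee_rot: [0.985, 0.174, -0.0, -0.0]
ft_force: [-2.5, -0.4, -0.3]
grip_width: 0.574
grasp_force: 10.2
```

View pics/tilt.png

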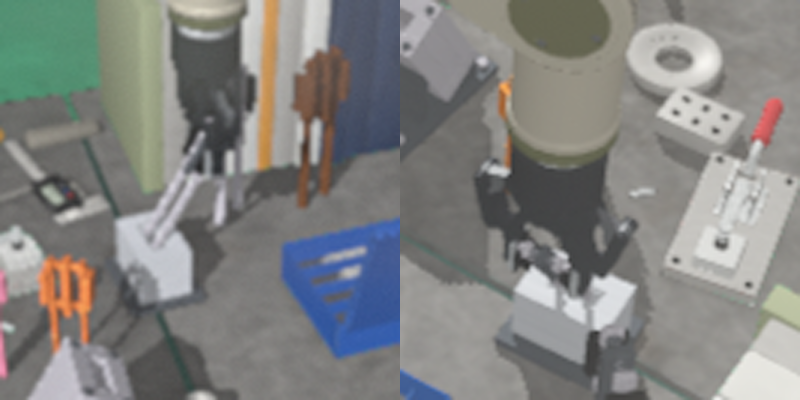

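```bash
python3 -m inch '[{"slide":[-0.012,-0.004,0.022],"yaw":0},{"slide":[-0.012,-0.004,0.06],"yaw":0},{"slide":[-0.012,-0.004,0.10],"yaw":-0.03},{"slide":[0,0.02,0.13],"yaw":-0.06},{"slide":[0,0.055,0.147],"yaw":-0.10},{"slide":[0.01,0.09,0.147],"yaw":-0.14},{"slide":[0.021,0.125,0.147],"yaw":-0.14},{"slide":[0.021,0.16,0.147],"yaw":-0.14},{"slide":[0.021,0.20,0.147],"yaw":-0.14},{"slide":[0.021,0.235,0.147],"yaw":-0.14},{"slide":[0.021,0.27,0.147],"yaw":-0.14},{"slide":[0.021,0.30,0.147],"yaw":-0.14},{"slide":[0.021,0.323,0.147],"yaw":-0.14},{"slide":[0.021,0.323,0.147],"yaw":-0.14},{"slide":[0.021,0.323,0.147],"yaw":-0.14},{"slide":[0.021,0.323,0.147],"yaw":-0.14}]'
python3 - <<'E'
from h import *
for n,t in(("side","s2"),("scene","c2"),("wrist","w2")): snap(n,t)
print(get_obs()["joint_pos"].round(2),get_obs()["position"],get_obs()["ee_rot"])
f=lambda n:cv2.imread(f"pics/{n}.png")
r=lambda x:cv2.resize(x,(400,400),interpolation=cv2.INTER_CUBIC)
cv2.imwrite("pics/two3.png",np.vstack([np.hstack([r(f("s2")[150:283,245:378]),r(f("c2")[130:263,280:413])])]))
E
```

```text
clock: 10.17
position: [0.426, -0.0305, 0.3085]
ee_rot: [0.994, 0.105, 0.0, 0.0]
ft_force: [-0.8, -0.8, -1.7]
grip_width: 0.571
grasp_force: 10.2
[-0.85 -0.25  0.7   1.87  0.16  1.47 -1.55] [ 0.42591    -0.03081832  0.30845206] [ 9.94547037e-01  1.04288842e-01  1.41030197e-04 -9.35642662e-05]
```

View pics/two3.png

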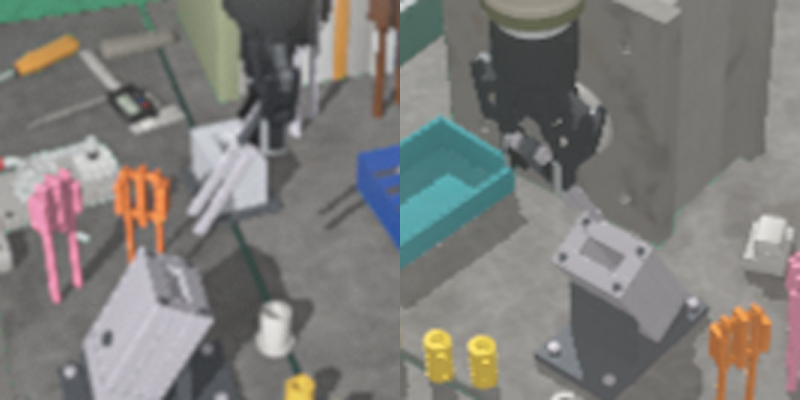

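```bash
python3 - <<'E'
from h import *
np.set_printoptions(precision=4,suppress=True)
s,d,w=load("c2"),load("s2"),load("w2")
a=tri((s,(346.5,201.5)),(d,(309.2,218.2)));b=tri((s,(337.2,193.8)),(d,(312.5,227.1)))
print(a,b,"mid",(a[0]+b[0])/2,"sep",b[0]-a[0])
print("mouth",tri((s,(346.2,214.8)),(d,(304.2,244.1)),(load("wblock"),(250+193.25/3,130+264/3))))
M=np.array([.5145,-.0105,.138]);u=np.array([-.4885,-.1065,.866])
e=np.array([.426,-.0308,.3165])-.123*u
print("exp tips",e,"proj scene",proj(s,e),proj(d,e),"wrist",proj(w,e),"mouth wrist",proj(w,M))
f=cv2.imread("pics/w2.png");cv2.imwrite("pics/w2c.png",cv2.resize(f[100:400,170:470],(600,600)))
E
```

```text
(array([ 0.4937, -0.0319,  0.2183]), np.float64(0.000536126269273274)) (array([0.4873, 0.0075, 0.2211]), np.float64(0.0032084568617866817)) mid [ 0.4905 -0.0122  0.2197] sep [-0.0065  0.0394  0.0028]
mouth (array([ 0.5106, -0.0106,  0.1422]), np.float64(0.0015819110539900855))
exp tips [ 0.4861 -0.0177  0.21  ] proj scene [341.4175 202.1212] [312.152  223.8569] wrist [314.5604 143.6431] mouth wrist [312.9501  96.7253]
```

View pics/w2c.png

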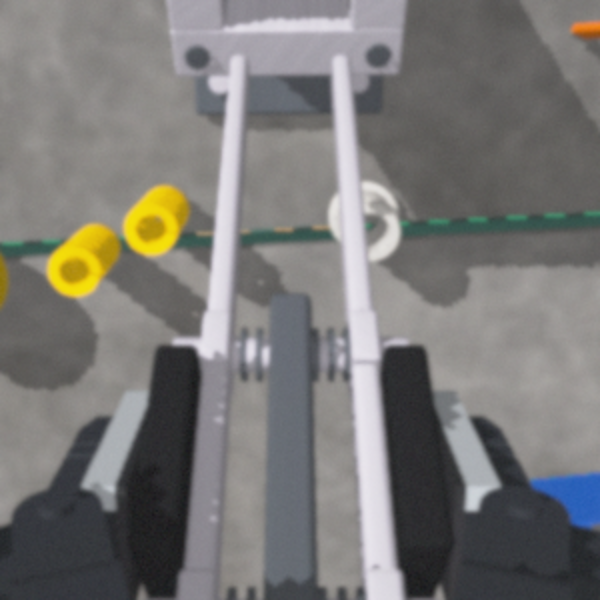

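The view shows the jaw tips at crop (238,57) and (340,57), so mid 289. The slot's side walls (mid 290) and face bolts (198 and 378, mid 288) agree, so the tips are aligned sideways and in yaw. Approach to about 10 mm above the mouth.

```bash
python3 -m inch '[{"slide":[0.007,0.0015,-0.022],"yaw":0},{"slide":[0.013,0.003,-0.045],"yaw":0},{"slide":[0.0196,0.0043,-0.062],"yaw":0},{"slide":[0.0196,0.0043,-0.062],"yaw":0},{"slide":[0.0196,0.0043,-0.062],"yaw":0},{"slide":[0.0196,0.0043,-0.062],"yaw":0}]'
python3 - <<'E'
from h import *
for n,t in(("side","s3"),("scene","c3"),("wrist","w3")): snap(n,t)
f=lambda n:cv2.imread(f"pics/{n}.png")
r=lambda x:cv2.resize(x,(400,400),interpolation=cv2.INTER_CUBIC)
w=r(f("w3")[20:220,215:415])
cv2.imwrite("pics/m3.png",np.hstack([r(f("s3")[190:270,265:345]),w]))
E
```

```text
clock: 10.82
position: [0.4456, -0.026, 0.2474]
ee_rot: [0.994, 0.105, 0.0, 0.0]
ft_force: [-0.0, -0.4, -1.8]
grip_width: 0.57
grasp_force: 10.2
```

View pics/m3.png

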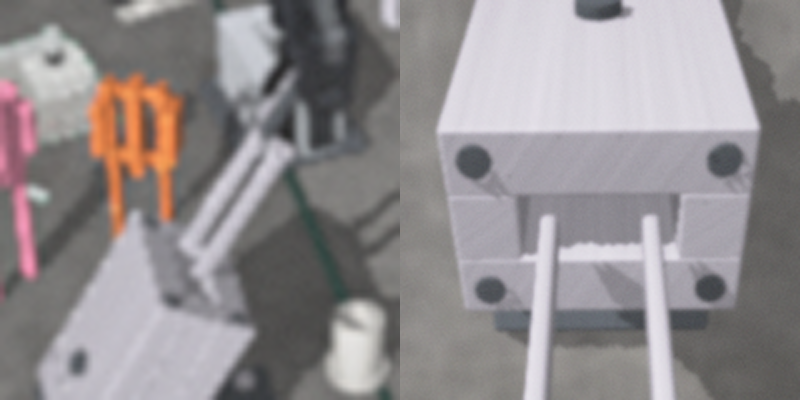

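The picture shows both tips over the slot, mid 599.5 against 600 for the slot, and slightly toward its upper edge. I'll triangulate the tip against the mouth with the same two cameras.

```bash
python3 - <<'E'
from h import *
np.set_printoptions(precision=4,suppress=True)
w,d,s=load("w3"),load("s3"),load("c3")
W=lambda u,v:(215+u/2,20+v/2)
S=lambda u,v:(265+u/5,190+v/5)
tl,tr=W(148,216),W(251,216)
print("tips w/ side", tri((w,tl),(d,S(190,250))),tri((w,tr),(d,S(205,278))),tri((w,tl),(d,S(205,278))),tri((w,tr),(d,S(190,250))))
e=.1545
print("C at z", [plane(w,W(199.5,216),z) for z in(.145,.155)])
# face corners by wrist on plane heights
M=np.array([.5145,-.0105,.138]);u=np.array([-.4885,-.1065,.866]);x=np.array([.846,.1845,.5]);y=np.array([-.213,.977,0])
for M in (M,np.array([.5125,-.0105,.140])):
  for a in(-.03,-.01,.01,.03): print(a,((proj(w,M+a*x)-[215,20])*2).round(1),((proj(d,M+a*x+.043*y)-[265,190])*5).round(1),((proj(d,M+a*x-.043*y)-[265,190])*5).round(1))
E
```

```text
tips w/ side (array([0.5121, 0.0023, 0.169 ]), np.float64(0.00015720594832810216)) (array([ 0.512 , -0.0271,  0.1215]), np.float64(0.005466634138967013)) (array([0.5081, 0.0032, 0.1486]), np.float64(0.0033698090427114642)) (array([ 0.5158, -0.0254,  0.1448]), np.float64(0.0016445342260506647))
C at z [array([ 0.5144, -0.0108,  0.145 ]), array([ 0.5145, -0.0108,  0.155 ])]
-0.03 [199.2 298.1] [249.8 339.2] [220.4 241.2]
-0.01 [198.8 244.5] [218.9 331. ] [190.7 232.7]
0.01 [198.4 184. ] [187.4 322.6] [160.6 224.1]
0.03 [198.  115.1] [155.5 314.2] [130.1 215.3]
-0.03 [197.9 304.9] [253.3 336.6] [223.7 238.6]
-0.01 [197.5 251.4] [222.3 328.3] [194.  230.1]
0.01 [197. 191.] [190.9 319.9] [163.9 221.4]
0.03 [196.4 122.2] [159.  311.4] [133.4 212.7]
```

```bash
python3 -m inch '[{"slide":[0.0005,0.0,-0.004],"yaw":0},{"slide":[0.0024,0.0005,-0.007],"yaw":0},{"slide":[0.004,0.001,-0.010],"yaw":0},{"slide":[0.0058,0.0013,-0.013],"yaw":0},{"slide":[0.0058,0.0013,-0.013],"yaw":0},{"slide":[0.0058,0.0013,-0.013],"yaw":0}]'
```

```text
clock: 11.47
position: [0.4511, -0.0243, 0.2331]
ee_rot: [0.994, 0.105, -0.0, 0.0]
ft_force: [-1.0, -1.1, -1.9]
grip_width: 0.57
grasp_force: 10.2
```

```bash
python3 -m inch '[{"slide":[0.002,0.0005,-0.0035],"yaw":0},{"slide":[0.004,0.001,-0.007],"yaw":0},{"slide":[0.006,0.0013,-0.0105],"yaw":0},{"slide":[0.008,0.0017,-0.014],"yaw":0},{"slide":[0.0098,0.0021,-0.0173],"yaw":0},{"slide":[0.0098,0.0021,-0.0173],"yaw":0},{"slide":[0.0098,0.0021,-0.0173],"yaw":0}]'
python3 - <<'E'
from h import *
c=snap("wrist","w4"); g=cv2.cvtColor(c["frame"],cv2.COLOR_RGB2GRAY)
for v in (124,130,136,142,150,160): print(v,g[v,272:360:2].tolist())
E
```

```text
clock: 12.05
position: [0.4609, -0.0222, 0.2158]
ee_rot: [0.994, 0.105, -0.0, 0.0]
ft_force: [0.2, -0.0, -2.0]
grip_width: 0.567
grasp_force: 10.2
124 [167, 165, 163, 162, 165, 164, 163, 161, 162, 165, 164, 164, 165, 163, 170, 164, 162, 164, 166, 169, 164, 164, 164, 162, 164, 163, 163, 165, 164, 162, 163, 165, 166, 164, 163, 164, 161, 160, 163, 160, 164, 168, 164, 164]
130 [162, 160, 164, 164, 161, 162, 159, 163, 164, 163, 164, 165, 166, 163, 161, 162, 166, 166, 162, 161, 161, 164, 160, 161, 162, 163, 160, 161, 163, 164, 163, 160, 160, 159, 160, 160, 159, 163, 164, 165, 164, 163, 163, 161]
136 [163, 162, 159, 159, 164, 163, 162, 162, 162, 166, 166, 161, 163, 164, 164, 166, 163, 162, 161, 159, 160, 159, 162, 160, 158, 161, 165, 164, 161, 162, 160, 160, 161, 160, 160, 160, 164, 161, 161, 164, 163, 163, 161, 158]
142 [160, 159, 162, 162, 160, 161, 161, 163, 161, 162, 163, 164, 165, 163, 160, 162, 161, 157, 158, 159, 161, 160, 159, 163, 162, 162, 158, 158, 157, 159, 157, 159, 161, 161, 163, 160, 161, 156, 160, 160, 158, 157, 158, 161]
150 [115, 116, 131, 133, 132, 132, 129, 131, 133, 131, 120, 124, 133, 130, 133, 134, 133, 132, 134, 134, 135, 135, 136, 134, 138, 136, 134, 131, 130, 135, 132, 132, 124, 123, 132, 135, 133, 129, 131, 133, 134, 128, 113, 112]
160 [110, 121, 136, 139, 140, 181, 221, 219, 208, 169, 124, 132, 138, 134, 135, 139, 136, 136, 135, 136, 136, 136, 140, 137, 135, 137, 134, 136, 132, 135, 135, 135, 141, 200, 222, 218, 210, 174, 134, 135, 135, 132, 119, 122]
```

```bash
python3 -m inch '[{"slide":[0.0025,0.0005,-0.0043],"yaw":0},{"slide":[0.005,0.001,-0.0087],"yaw":0},{"slide":[0.0074,0.0016,-0.013],"yaw":0},{"slide":[0.0098,0.0021,-0.0173],"yaw":0},{"slide":[0.0098,0.0021,-0.0173],"yaw":0}]'
python3 -m inch '[{"slide":[0.0017,0.0004,-0.003],"yaw":0},{"slide":[0.0034,0.0008,-0.006],"yaw":0},{"slide":[0.0049,0.0011,-0.0087],"yaw":0},{"slide":[0.0049,0.0011,-0.0087],"yaw":0}]'
python3 - <<'E'
from h import *
c=snap("wrist","w5"); g=cv2.cvtColor(c["frame"],cv2.COLOR_RGB2GRAY)
for v in range(150,216,6): print(v,g[v,272:360:3].tolist())
E
```

```text
clock: 12.52
position: [0.4707, -0.0199, 0.1977]
ee_rot: [0.994, 0.105, -0.001, 0.0]
ft_force: [-0.2, -0.0, -1.6]
grip_width: 0.571
grasp_force: 10.2
clock: 12.85
position: [0.4757, -0.0189, 0.1895]
ee_rot: [0.994, 0.105, -0.0, 0.0]
ft_force: [0.2, -0.2, -1.7]
grip_width: 0.572
grasp_force: 10.2
150 [225, 222, 219, 218, 222, 219, 217, 217, 220, 219, 219, 221, 221, 218, 222, 222, 220, 220, 219, 217, 216, 217, 219, 216, 217, 220, 220, 217, 217, 215]
156 [164, 162, 161, 164, 161, 157, 150, 164, 159, 160, 163, 161, 161, 164, 165, 163, 163, 161, 161, 155, 163, 161, 157, 162, 163, 162, 160, 160, 157, 158]
162 [158, 160, 163, 158, 158, 160, 158, 161, 161, 161, 161, 162, 163, 163, 161, 158, 158, 160, 160, 158, 156, 160, 161, 162, 156, 157, 158, 157, 157, 163]
168 [159, 158, 158, 159, 159, 158, 161, 160, 159, 157, 161, 161, 159, 157, 158, 157, 155, 161, 160, 158, 161, 160, 159, 156, 155, 158, 157, 160, 162, 157]
174 [156, 155, 157, 157, 160, 158, 158, 156, 159, 160, 159, 159, 159, 157, 155, 156, 155, 157, 160, 162, 157, 156, 155, 155, 155, 159, 158, 157, 157, 158]
180 [156, 157, 157, 158, 157
[... 201 characters left out ...]
 149, 155, 152, 154, 152, 150, 149, 151, 150, 152, 153, 150, 152, 147, 148, 151]
192 [129, 132, 133, 132, 134, 131, 119, 134, 133, 133, 135, 131, 133, 135, 131, 136, 131, 134, 132, 132, 134, 131, 122, 123, 141, 133, 126, 130, 132, 126]
198 [132, 133, 163, 221, 213, 180, 117, 135, 131, 132, 134, 135, 135, 132, 133, 137, 134, 131, 134, 132, 131, 129, 127, 207, 221, 212, 160, 131, 130, 132]
204 [134, 134, 180, 219, 213, 172, 119, 133, 133, 134, 132, 132, 133, 134, 132, 136, 136, 136, 130, 131, 133, 133, 141, 204, 220, 214, 172, 130, 132, 131]
210 [135, 134, 201, 220, 210, 162, 121, 134, 132, 133, 134, 135, 132, 132, 134, 136, 145, 134, 140, 144, 138, 170, 151, 197, 222, 216, 186, 130, 129, 132]
```

```bash
python3 -m inch '[{"slide":[0.0017,0.0004,-0.003],"yaw":0},{"slide":[0.0034,0.0008,-0.006],"yaw":0},{"slide":[0.0049,0.0011,-0.0087],"yaw":0},{"slide":[0.0074,0.0016,-0.013],"yaw":0},{"slide":[0.0074,0.0016,-0.013],"yaw":0},{"slide":[0.0074,0.0016,-0.013],"yaw":0}]'
python3 -m inch '[{"slide":[0.0012,0.0002,-0.002],"yaw":0},{"slide":[0.0024,0.0005,-0.0043],"yaw":0},{"slide":[0.0024,0.0005,-0.0043],"yaw":0},{"slide":[0.0024,0.0005,-0.0043],"yaw":0}]'
```

```text
clock: 13.4
position: [0.483, -0.0174, 0.1767]
ee_rot: [0.994, 0.105, -0.0, 0.0]
ft_force: [-0.4, 0.2, -1.9]
grip_width: 0.569
grasp_force: 10.2
clock: 13.73
position: [0.4855, -0.0169, 0.1726]
ee_rot: [0.994, 0.105, -0.0, 0.0]
ft_force: [-0.1, -0.1, -1.5]
grip_width: 0.57
grasp_force: 10.2
```

```bash
python3 -m inch '[{"slide":[0.0012,0.0002,-0.002],"yaw":0},{"slide":[0.0024,0.0005,-0.0043],"yaw":0},{"slide":[0.0024,0.0005,-0.0043],"yaw":0},{"slide":[0.0024,0.0005,-0.0043],"yaw":0}]'
python3 -m inch '[{"slide":[0.0006,0.0001,-0.001],"yaw":0},{"slide":[0.0011,0.0002,-0.002],"yaw":0},{"slide":[0.0017,0.0003,-0.003],"yaw":0},{"slide":[0.0017,0.0003,-0.003],"yaw":0}]'
python3 -m inch '[{"slide":[0.0006,0.0001,-0.001],"yaw":0},{"slide":[0.0011,0.0002,-0.002],"yaw":0},{"slide":[0.0011,0.0002,-0.002],"yaw":0}]'
```

```text
clock: 14.07
position: [0.4878, -0.0164, 0.1683]
ee_rot: [0.994, 0.105, -0.0, 0.0]
ft_force: [0.3, -0.7, -1.7]
grip_width: 0.57
grasp_force: 10.2
clock: 14.4
position: [0.4896, -0.016, 0.1652]
ee_rot: [0.994, 0.105, -0.0, 0.0]
ft_force: [-0.9, -0.5, -1.4]
grip_width: 0.57
grasp_force: 10.2
clock: 14.65
position: [0.4904, -0.0161, 0.164]
ee_rot: [0.994, 0.105, -0.001, -0.0]
ft_force: [-6.0, -1.6, 9.9]
grip_width: 0.571
grasp_force: 10.8
```

```bash
python3 -m inch '[{"slide":[-0.001,-0.0002,0.0017],"yaw":0},{"slide":[-0.001,-0.0002,0.0017],"yaw":0},{"slide":[-0.001,-0.0002,0.0017],"yaw":0},{"slide":[-0.001,-0.0002,0.0017],"yaw":0},{"slide":[-0.001,-0.0002,0.0017],"yaw":0},{"slide":[-0.001,-0.0002,0.0017],"yaw":0},{"slide":[-0.001,-0.0002,0.0017],"yaw":0},{"slide":[-0.001,-0.0002,0.0017],"yaw":0}]' 255 90
```

```text
clock: 15.32
position: [0.4897, -0.0161, 0.1656]
ee_rot: [0.994, 0.105, -0.0, -0.0]
ft_force: [-5.6, -0.6, 8.4]
grip_width: 0.434
grasp_force: 91.9
```

```bash
python3 -m inch '[{"slide":[-0.0012,-0.0003,0.002],"yaw":0},{"slide":[-0.0024,-0.0005,0.0043],"yaw":0},{"slide":[-0.0037,-0.0008,0.0065],"yaw":0},{"slide":[-0.0049,-0.0011,0.0087],"yaw":0},{"slide":[-0.0049,-0.0011,0.0087],"yaw":0}]'
python3 -m inch '[{"slide":[-0.0024,-0.0005,0.0043],"yaw":0},{"slide":[-0.0049,-0.0011,0.0087],"yaw":0},{"slide":[-0.0074,-0.0016,0.013],"yaw":0},{"slide":[-0.0098,-0.0021,0.0173],"yaw":0},{"slide":[-0.0098,-0.0021,0.0173],"yaw":0}]'
```

```text
clock: 15.73
position: [0.4851, -0.0169, 0.1737]
ee_rot: [0.994, 0.105, 0.001, 0.0]
ft_force: [2.9, 1.3, -3.2]
grip_width: 0.429
grasp_force: 93.5
clock: 16.15
position: [0.475, -0.0194, 0.1918]
ee_rot: [0.994, 0.105, 0.0, -0.0]
ft_force: [1.0, -0.4, -1.0]
grip_width: 0.431
grasp_force: 94.3
```

```bash
python3 -m inch '[{"slide":[-0.0049,-0.0011,0.0087],"yaw":0},{"slide":[-0.0098,-0.0021,0.0173],"yaw":0},{"slide":[-0.0147,-0.0032,0.026],"yaw":0},{"slide":[-0.0196,-0.0043,0.0346],"yaw":0},{"slide":[-0.0245,-0.0053,0.0433],"yaw":0},{"slide":[-0.0294,-0.0064,0.052],"yaw":0},{"slide":[-0.0342,-0.0075,0.0606],"yaw":0},{"slide":[-0.0391,-0.0085,0.0693],"yaw":0},{"slide":[-0.0391,-0.0085,0.0693],"yaw":0},{"slide":[-0.0391,-0.0085,0.0693],"yaw":0}]'
python3 - <<'E'
from h import *
np.set_printoptions(precision=4,suppress=True)
fs=[get_obs()["ft_force"]]
c=snap("wrist","w6");snap("side","s6");snap("scene","c6")
fs.append(get_obs()["ft_force"]);print(np.array(fs))
g=cv2.cvtColor(c["frame"],cv2.COLOR_RGB2GRAY)
for v in range(84,236,8): print(v,g[v,284:348:2].tolist())
E
```

```text
clock: 16.98
position: [0.4356, -0.0278, 0.2605]
ee_rot: [0.994, 0.105, -0.0, -0.0]
ft_force: [-1.1, 0.3, -1.2]
grip_width: 0.429
grasp_force: 94.5
[[-1.1471  0.3041 -1.1805]
 [-1.7657 -0.3277  2.6646]]
84 [160, 160, 165, 165, 164, 165, 166, 163, 164, 165, 167, 165, 164, 161, 161, 161, 164, 164, 162, 161, 168, 165, 163, 161, 161, 159, 164, 160, 164, 166, 162, 164]
92 [159, 162, 163, 163, 162, 162, 166, 168, 164, 163, 162, 163, 161, 161, 161, 162, 160, 162, 165, 161, 161, 161, 159, 160, 161, 163, 164, 164, 164, 164, 163, 161]
100 [137, 139, 138, 140, 140, 136, 138, 139, 133, 134, 135, 137, 135, 136, 137, 138, 138, 136, 137, 136, 136, 130, 136, 134, 137, 139, 138, 135, 137, 133, 135, 135]
108 [140, 138, 143, 146, 140, 137, 140, 140, 137, 147, 186, 193, 192, 192, 194, 193, 190, 192, 190, 191, 177, 144, 135, 136, 138, 137, 141, 138, 138, 137, 137, 137]
116 [139, 140, 141, 143, 142, 140, 141, 139, 138, 163, 219, 217, 217, 221, 221, 219, 219, 217, 219, 217, 204, 150, 137, 137, 136, 138, 141, 138, 137, 136, 137, 137]
124 [140, 143, 141, 142, 141, 146, 162, 154, 153, 193, 220, 218, 220, 220,
[... 1514 characters left out ...]
 228, 224, 219, 200, 154, 140, 141, 144]
204 [130, 133, 177, 225, 226, 220, 205, 153, 124, 135, 134, 133, 134, 138, 137, 136, 133, 133, 135, 138, 135, 138, 142, 195, 228, 226, 221, 210, 168, 140, 136, 135]
212 [137, 141, 206, 227, 225, 219, 199, 148, 129, 139, 138, 138, 135, 135, 135, 133, 133, 136, 138, 139, 138, 138, 143, 182, 227, 228, 222, 216, 180, 150, 184, 217]
220 [143, 156, 214, 227, 225, 217, 193, 142, 132, 136, 137, 136, 132, 131, 132, 132, 132, 136, 136, 140, 140, 135, 137, 174, 223, 228, 224, 219, 194, 197, 225, 225]
228 [143, 168, 225, 226, 223, 217, 187, 139, 134, 140, 139, 137, 137, 135, 133, 131, 136, 133, 137, 136, 135, 135, 135, 166, 222, 229, 225, 223, 206, 179, 219, 231]
```

The key is held: a bright bar between the jaws (v 106–168) protrudes past the tips (v≈122). Next, the tray pose and the machine's clearance.

```bash
python3 - <<'E'
from h import *
d=load("side0");h=cv2.cvtColor(d["frame"],cv2.COLOR_RGB2HSV);m=cv2.inRange(h,(82,60,30),(98,255,255));m[:300]=0;m[425:]=0;m[:,:250]=0;m[:,362:]=0
ct=max(cv2.findContours(m,0,1)[0],key=cv2.contourArea)
R=cv2.minAreaRect(np.array([plane(d,p[0],.04)[:2] for p in ct],np.float32));print(R)
print("machine",[plane(d,p,0)[:2].round(3) for p in((258,312),(192,405),(254,390))])
print("can",plane(d,(373,420),0)[:2],get_obs()["joint_pos"].round(2))
E
```

```text
((0.4982730448246002, 0.3050033748149872), (0.19113530218601227, 0.1490732878446579), 8.721784591674805)
machine [array([0.643, 0.117]), array([0.77 , 0.398]), array([0.627, 0.36 ])]
can [0.34530594 0.43684274] [-0.87 -0.2   0.75  1.93  0.14  1.36 -1.52]
```

```bash
python3 -m inch '[{"slide":[-0.0049,-0.001,0.0087],"yaw":0},{"slide":[-0.0098,-0.002,0.017],"yaw":0},{"slide":[-0.0098,-0.002,0.017],"yaw":0},{"slide":[-0.0098,-0.002,0.025],"yaw":0},{"slide":[-0.006,0.03,0.025],"yaw":0},{"slide":[-0.002,0.06,0.025],"yaw":0},{"slide":[0.0055,0.09,0.025],"yaw":0},{"slide":[0.0055,0.12,0.025],"yaw":0},{"slide":[0.0055,0.15,0.025],"yaw":0},{"slide":[0.0055,0.18,0.025],"yaw":0},{"slide":[0.0055,0.21,0.02],"yaw":0},{"slide":[0.0055,0.24,0.01],"yaw":0},{"slide":[0.0055,0.27,0],"yaw":0},{"slide":[0.0055,0.295,-0.02],"yaw":0},{"slide":[0.0055,0.315,-0.04],"yaw":0},{"slide":[0.0055,0.315,-0.06],"yaw":0},{"slide":[0.0055,0.315,-0.08],"yaw":0},{"slide":[0.0055,0.315,-0.09],"yaw":0},{"slide":[0.0055,0.315,-0.09],"yaw":0}]'
python3 - <<'E'
from h import *
np.set_printoptions(precision=4,suppress=True)
for n,t in(("side","s7"),("scene","c7"),("wrist","w7")): snap(n,t)
c=load("w7")
g=cv2.cvtColor(c["frame"],cv2.COLOR_RGB2GRAY)
for v in range(96,190,10): print(v,g[v,290:342:3].tolist())
p=get_obs()["position"];k=p+[.0562,.0122,-.0916];print(p,k,proj(c,k),get_obs()["joint_pos"].round(2))
E
```

```text
clock: 18.72
position: [0.4403, 0.2866, 0.1684]
ee_rot: [0.994, 0.105, -0.002, 0.001]
ft_force: [-0.2, -0.3, -3.4]
grip_width: 0.431
grasp_force: 94.2
96 [98, 96, 102, 133, 150, 151, 153, 150, 146, 146, 146, 146, 144, 147, 143, 141, 141, 144]
106 [98, 98, 101, 142, 149, 155, 152, 151, 152, 147, 147, 148, 142, 141, 141, 142, 142, 138]
116 [99, 99, 129, 146, 175, 222, 218, 222, 222, 220, 220, 216, 158, 141, 139, 140, 140, 137]
126 [98, 101, 118, 142, 191, 221, 220, 224, 222, 219, 222, 220, 170, 143, 140, 141, 142, 140]
136 [101, 198, 221, 195, 199, 224, 220, 224, 224, 222, 224, 221, 180, 221, 220, 174, 143, 141]
146 [108, 218, 221, 188, 208, 222, 222, 225, 223, 224, 224, 223, 194, 217, 223, 194, 142, 143]
156 [121, 222, 220, 179, 220, 224, 223, 227, 225, 224, 224, 224, 204, 201, 225, 207, 144, 139]
166 [144, 226, 219, 174, 225, 225, 226, 230, 228, 228, 229, 229, 215, 199, 225, 215, 155, 136]
176 [177, 225, 216, 156, 136, 142, 146, 134, 105, 118, 156, 169, 160, 186, 227, 219, 169, 133]
186 [205, 225, 216, 148, 129, 138, 140, 126, 114, 131, 161, 162, 142, 185, 228, 222, 189, 137]
[0.442  0.2875 0.1717] [0.4982 0.2997 0.0801] [314.705  151.2561] [-1.09  0.17  0.47  1.84 -0.08  1.15 -1.95]
```

```bash
python3 -m inch '[{"slide":[0,0,-0.012],"yaw":0},{"slide":[0,0,-0.024],"yaw":0},{"slide":[0,0,-0.034],"yaw":0},{"slide":[0,0,-0.034],"yaw":0},{"slide":[0,0,-0.034],"yaw":0}]'
python3 -m inch '[{"slide":[0,0,-0.003],"yaw":0},{"slide":[0,0,-0.006],"yaw":0},{"slide":[0,0,-0.006],"yaw":0}]'
```

```text
clock: 19.28
position: [0.441, 0.2868, 0.1356]
ee_rot: [0.994, 0.105, -0.001, 0.001]
ft_force: [0.6, 0.0, -2.8]
grip_width: 0.432
grasp_force: 94.2
clock: 19.53
position: [0.4413, 0.2872, 0.1301]
ee_rot: [0.994, 0.105, -0.0, 0.0]
ft_force: [-0.1, -1.1, -3.3]
grip_width: 0.431
grasp_force: 94.3
```

```bash
python3 -m inch '[{"slide":[0,0,-0.002],"yaw":0},{"slide":[0,0,-0.004],"yaw":0},{"slide":[0,0,-0.004],"yaw":0}]'
python3 -m inch '[{"slide":[0,0,-0.002],"yaw":0},{"slide":[0,0,-0.003],"yaw":0},{"slide":[0,0,-0.003],"yaw":0}]'
```

```text
clock: 19.78
position: [0.4414, 0.2873, 0.1263]
ee_rot: [0.994, 0.105, 0.0, -0.0]
ft_force: [0.0, 0.4, -2.1]
grip_width: 0.431
grasp_force: 94.3
clock: 20.03
position: [0.4416, 0.2875, 0.1253]
ee_rot: [0.994, 0.105, 0.0, -0.001]
ft_force: [-9.3, -4.5, 19.6]
grip_width: 0.43
grasp_force: 96.2
```

```bash
python3 -m inch '[{"slide":[0,0,0.003],"yaw":0},{"slide":[0,0,0.003],"yaw":0},{"slide":[0,0,0.003],"yaw":0}]'
python3 -m inch '[{"slide":[0,0,0],"yaw":0},{"slide":[0,0,0],"yaw":0},{"slide":[0,0,0],"yaw":0},{"slide":[0,0,0],"yaw":0},{"slide":[0,0,0],"yaw":0},{"slide":[0,0,0],"yaw":0},{"slide":[0,0,0],"yaw":0},{"slide":[0,0,0],"yaw":0}]' 110 20
python3 -m inch '[{"slide":[-0.005,-0.001,0.0087],"yaw":0},{"slide":[-0.01,-0.002,0.0173],"yaw":0},{"slide":[-0.015,-0.003,0.026],"yaw":0},{"slide":[-0.02,-0.0043,0.0346],"yaw":0},{"slide":[-0.025,-0.0055,0.0433],"yaw":0},{"slide":[-0.03,-0.0065,0.052],"yaw":0},{"slide":[-0.03,-0.0065,0.075],"yaw":0},{"slide":[-0.03,-0.0065,0.10],"yaw":0},{"slide":[-0.03,-0.0065,0.13],"yaw":0},{"slide":[-0.03,-0.0065,0.16],"yaw":0},{"slide":[-0.03,-0.0065,0.16],"yaw":0},{"slide":[-0.03,-0.0065,0.16],"yaw":0}]'
python3 - <<'E'
from h import *
np.set_printoptions(precision=4,suppress=True)
for n,t in(("side","s8"),("scene","c8"),("wrist","w8")): snap(n,t)
for t in("s8","c8","w8"):
    c=load(t);h=cv2.cvtColor(c["frame"],cv2.COLOR_RGB2HSV);m=cv2.inRange(h,(0,0,110),(180,45,255))
    mm=np.zeros_like(m);q=np.array([proj(c,[.498+a*.1,.301+b*.073,.0]) for a,b in((-.8,-.65),(.8,-.65),(.8,.65),(-.8,.65))]).astype(np.int32)
    cv2.fillConvexPoly(mm,q,255);k,l,st,ce=cv2.connectedComponentsWithStats(m&mm)
    for i in range(1,k):
        if st[i,4]>15: print(t,st[i],plane(c,ce[i],.012)[:2])
c=load("w8");g=cv2.cvtColor(c["frame"],cv2.COLOR_RGB2GRAY)
for v in range(106,190,12): print(v,g[v,278:352:3].tolist())
print(get_obs()["joint_pos"].round(2))
E
```

```text
clock: 20.28
position: [0.4414, 0.2873, 0.1264]
ee_rot: [0.994, 0.105, 0.0, -0.0]
ft_force: [0.1, -0.3, -3.0]
grip_width: 0.427
grasp_force: 94.3
clock: 20.95
position: [0.4414, 0.2872, 0.1264]
ee_rot: [0.994, 0.105, 0.0, 0.0]
ft_force: [0.2, -0.0, -2.6]
grip_width: 0.568
grasp_force: 10.3
clock: 21.95
position: [0.4117, 0.2811, 0.2884]
ee_rot: [0.994, 0.105, 0.001, -0.001]
ft_force: [-0.4, -0.8, -2.0]
grip_width: 0.571
grasp_force: 10.2
s8 [303 358  25  12 205] [0.4792 0.2949]
c8 [275 192  15  14 109] [0.4777 0.2976]
w8 [308  94  14  64 892] [0.4788 0.2954]
w8 [281 128  13  54 556] [0.4451 0.3161]
w8 [335 128  13  64 533] [0.4557 0.2635]
106 [94, 94, 93, 93, 96, 98, 94, 108, 139, 144, 197, 210, 212, 210, 191, 105, 97, 97, 98, 123, 132, 131, 134, 130, 131]
118 [94, 95, 95, 97, 96, 98, 96, 100, 135, 141, 198, 209, 213, 212, 193, 103, 95, 93, 97, 101, 106, 128, 129, 126, 129]
130 [94, 97, 133, 213, 202, 131, 95, 122, 136, 140, 196, 211, 215, 211, 193, 103, 94, 92, 95, 134, 216, 206, 148, 124, 125]
142 [94, 98, 186, 216, 189, 118, 97, 121, 136, 135, 193, 212, 213, 213, 194, 103, 92, 94, 95, 139, 216, 213, 172, 127, 123]
154 [96, 107, 215, 213, 177, 107, 101, 107, 138, 135, 187, 211, 214, 211, 192, 104, 92, 95, 96, 119, 210, 218, 196, 133, 127]
166 [92, 139, 220, 211, 156, 104, 106, 133, 136, 133, 133, 131, 126, 126, 116, 99, 94, 94, 92, 105, 193, 219, 208, 153, 125]
178 [95, 191, 219, 205, 137, 102, 95, 129, 136, 135, 131, 130, 132, 129, 130, 130, 132, 124, 128, 130, 175, 222, 214, 181, 127]
[-1.14  0.01  0.45  1.74 -0.01  1.39 -2.04]
```

```bash
python3 -m inch '[{"slide":[0.01,-0.03,0.012],"yaw":0},{"slide":[0.02,-0.07,0.012],"yaw":0},{"slide":[0.02,-0.11,0.012],"yaw":0},{"slide":[0.02,-0.15,0.012],"yaw":0},{"slide":[0.02,-0.19,0.012],"yaw":0},{"slide":[0.02,-0.23,0.012],"yaw":0},{"slide":[0.02,-0.27,0.012],"yaw":0},{"slide":[0.02,-0.31,0.012],"yaw":0},{"slide":[0.02,-0.35,0.012],"yaw":0},{"slide":[0.02,-0.39,0.012],"yaw":0.03},{"slide":[0.01,-0.43,0.012],"yaw":0.06},{"slide":[0,-0.47,0.012],"yaw":0.09},{"slide":[-0.01,-0.51,0.012],"yaw":0.12},{"slide":[-0.02,-0.55,0.012],"yaw":0.14},{"slide":[-0.02,-0.59,0],"yaw":0.14},{"slide":[-0.02,-0.62,-0.02],"yaw":0.14},{"slide":[-0.02,-0.638,-0.04],"yaw":0.14},{"slide":[-0.02,-0.638,-0.05],"yaw":0.14},{"slide":[-0.02,-0.638,-0.05],"yaw":0.14},{"slide":[-0.02,-0.638,-0.05],"yaw":0.14}]'
python3 - <<'E'
from h import *
np.set_printoptions(precision=4,suppress=True)
for n,t in(("side","s9"),("scene","c9"),("wrist","w9")): snap(n,t)
c=load("w9");g=cv2.cvtColor(c["frame"],cv2.COLOR_RGB2GRAY)
p=get_obs()["position"];u=np.array([-.4692,-.1725,.866])
print(p,get_obs()["ee_rot"],get_obs()["joint_pos"].round(2))
t=p+[0,0,.008]-.121*u;print("tips est",t,proj(c,t))
for X in((.4645,-.3315,.07),):print("slot",proj(c,X),proj(c,np.array(X)+[-.0158,.0432,0]),proj(c,np.array(X)-[-.0158,.0432,0]))
for v in range(84,180,6): print(v,g[v,262:368:4].tolist())
E
```

```text
clock: 23.77
position: [0.3887, -0.3585, 0.2332]
ee_rot: [0.985, 0.172, -0.004, -0.0]
ft_force: [-0.1, 0.1, -1.3]
grip_width: 0.567
grasp_force: 10.2
[ 0.3913 -0.3569  0.2366] [ 0.9847  0.1744 -0.0001 -0.0001] [-0.43  0.25  1.26  1.77 -0.25  1.3  -0.33]
tips est [ 0.4481 -0.336   0.1398] [314.8    143.9417]
slot [316.7505 114.2394] [253.0029 114.426 ] [380.5148 114.0528]
84 [223, 225, 223, 226, 225, 225, 227, 226, 225, 227, 225, 226, 227, 227, 227, 228, 227, 227, 227, 228, 227, 227, 227, 227, 227, 226, 227]
90 [225, 225, 227, 227, 227, 227, 228, 228, 228, 228, 228, 228, 230, 229, 229, 229, 229, 231, 230, 229, 230, 231, 229, 230, 230, 230, 230]
96 [228, 229, 227, 228, 228, 228, 227, 228, 228, 227, 228, 227, 228, 227, 227, 228, 227, 227, 227, 227, 228, 226, 226, 228, 228, 226, 226]
102 [226, 227, 228, 228, 228, 172, 135, 139, 135, 136, 136, 138, 138, 140, 144, 144, 145, 147, 148, 149, 157, 160, 164, 200, 228, 228, 226]
108 [228, 228, 227, 227, 229, 192, 136, 132, 161, 159, 158, 158, 157, 159, 157, 158, 158, 158, 156, 159, 160, 117, 195, 218, 230, 230, 230]
114 [226, 225, 225, 226, 227,
[... 760 characters left out ...]
 225, 220, 219, 213, 203, 224, 224, 226, 225, 224]
150 [225, 224, 226, 226, 226, 224, 220, 183, 197, 226, 226, 225, 226, 227, 225, 226, 226, 228, 223, 217, 216, 192, 227, 227, 228, 227, 227]
156 [215, 216, 216, 216, 216, 213, 220, 176, 193, 215, 213, 215, 215, 214, 214, 213, 215, 214, 212, 212, 218, 178, 215, 214, 215, 213, 215]
162 [106, 107, 107, 104, 83, 182, 219, 168, 82, 77, 76, 73, 75, 75, 75, 75, 77, 76, 78, 202, 221, 168, 78, 73, 74, 76, 75]
168 [105, 91, 91, 88, 91, 197, 220, 155, 90, 89, 87, 88, 86, 88, 87, 88, 85, 87, 88, 191, 220, 187, 82, 84, 84, 83, 85]
174 [141, 118, 99, 99, 101, 217, 218, 144, 96, 98, 103, 103, 101, 97, 95, 99, 100, 94, 93, 178, 223, 200, 100, 95, 92, 92, 97]
```

```bash
python3 -m inch '[{"slide":[0,0,-0.02],"yaw":0},{"slide":[0,0,-0.04],"yaw":0},{"slide":[0,0,-0.053],"yaw":0},{"slide":[0,0,-0.053],"yaw":0},{"slide":[0.004,0.001,-0.06],"yaw":0},{"slide":[0.008,0.002,-0.067],"yaw":0},{"slide":[0.0125,0.0035,-0.0745],"yaw":0},{"slide":[0.0125,0.0035,-0.0745],"yaw":0},{"slide":[0.0125,0.0035,-0.0745],"yaw":0}]'
```

```text
clock: 24.67
position: [0.4041, -0.3536, 0.1618]
ee_rot: [0.985, 0.175, -0.0, 0.0]
ft_force: [-0.4, -0.2, -1.0]
grip_width: 0.57
grasp_force: 10.2
```

```bash
python3 -m inch '[{"slide":[0.009,0.0033,0.0035],"yaw":0},{"slide":[0.018,0.0066,0.0065],"yaw":0},{"slide":[0.028,0.0101,0.0095],"yaw":0},{"slide":[0.0374,0.0137,0.0115],"yaw":0},{"slide":[0.048,0.0176,0.013],"yaw":0},{"slide":[0.0604,0.0221,0.0135],"yaw":0},{"slide":[0.0625,0.0229,0.0135],"yaw":0},{"slide":[0.0625,0.0229,0.0135],"yaw":0},{"slide":[0.0625,0.0229,0.0135],"yaw":0}]'
python3 - <<'E'
from h import *
c=snap("wrist","w10");g=cv2.cvtColor(c["frame"],cv2.COLOR_RGB2GRAY);snap("side","s10");snap("scene","c10")
print("old/new jaw columns")
for v in range(200,300,8): print(v,g[v,262:368:4].tolist())
E
```

```text
clock: 25.42
position: [0.4663, -0.3308, 0.1752]
ee_rot: [0.985, 0.175, -0.0, -0.0]
ft_force: [-0.8, 0.3, -1.6]
grip_width: 0.567
grasp_force: 10.2
old/new jaw columns
200 [220, 219, 219, 219, 218, 218, 218, 218, 219, 218, 217, 219, 220, 219, 221, 219, 220, 221, 221, 220, 221, 220, 218, 217, 219, 218, 219]
208 [227, 227, 227, 226, 225, 227, 227, 228, 227, 227, 229, 228, 229, 228, 229, 229, 229, 230, 229, 229, 229, 228, 230, 229, 229, 230, 230]
216 [224, 225, 224, 225, 225, 227, 224, 225, 225, 225, 226, 227, 226, 226, 228, 225, 228, 228, 228, 227, 226, 226, 227, 228, 227, 228, 227]
224 [227, 226, 227, 228, 227, 228, 228, 230, 229, 230, 229, 229, 230, 230, 230, 229, 229, 229, 229, 229, 230, 228, 229, 229, 229, 229, 230]
232 [225, 226, 226, 210, 155, 155, 153, 154, 153, 154, 152, 155, 154, 155, 153, 162, 161, 163, 163, 166, 166, 169, 169, 172, 208, 224, 226]
240 [227, 226, 227, 219, 168, 117, 128, 175, 162, 125, 127, 130, 128, 128, 128, 128, 128, 131, 181, 169, 131, 127, 122, 215, 222, 228, 229]
248 [225, 226, 225, 222, 197, 125, 137, 187, 143, 124, 131, 131, 130, 133, 138, 132, 136, 13
[... 169 characters left out ...]
40, 233, 227, 226]
264 [226, 226, 226, 225, 227, 226, 196, 168, 127, 170, 159, 157, 158, 164, 220, 228, 228, 228, 215, 198, 180, 150, 159, 158, 158, 186, 221]
272 [229, 230, 229, 229, 229, 218, 187, 147, 182, 229, 230, 216, 165, 161, 163, 160, 202, 228, 224, 187, 188, 163, 172, 156, 162, 162, 170]
280 [224, 225, 224, 223, 223, 201, 181, 123, 213, 222, 222, 223, 223, 177, 157, 157, 157, 157, 206, 179, 197, 178, 206, 223, 208, 157, 156]
288 [223, 225, 225, 226, 217, 191, 170, 120, 222, 225, 225, 150, 92, 89, 86, 79, 155, 158, 160, 165, 199, 185, 168, 225, 226, 224, 180]
296 [42, 37, 51, 164, 187, 181, 146, 113, 137, 146, 122, 97, 94, 91, 89, 78, 94, 98, 99, 115, 183, 186, 182, 152, 73, 41, 38]
```

```bash
python3 -m inch '[{"slide":[0,0,-0.008],"yaw":0},{"slide":[-0.001,-0.0003,-0.016],"yaw":0},{"slide":[-0.0018,-0.0007,-0.024],"yaw":0},{"slide":[-0.0018,-0.0007,-0.024],"yaw":0}]'
python3 -m inch '[{"slide":[0,0,-0.008],"yaw":0},{"slide":[0,0,-0.016],"yaw":0},{"slide":[0,0,-0.021],"yaw":0},{"slide":[0,0,-0.021],"yaw":0}]'
```

```text
clock: 25.9
position: [0.4639, -0.3309, 0.1494]
ee_rot: [0.985, 0.174, -0.001, -0.001]
ft_force: [1.5, 0.2, -3.5]
grip_width: 0.569
grasp_force: 10.3
clock: 26.23
position: [0.4641, -0.3311, 0.129]
ee_rot: [0.985, 0.174, -0.001, -0.0]
ft_force: [0.6, 0.5, -1.4]
grip_width: 0.569
grasp_force: 10.3
```

```bash
python3 -m inch '[{"slide":[0,0,-0.0015],"yaw":0},{"slide":[0,0,-0.003],"yaw":0},{"slide":[0,0,-0.003],"yaw":0}]'
python3 -m inch '[{"slide":[0,0,-0.001],"yaw":0},{"slide":[0,0,-0.002],"yaw":0},{"slide":[0,0,-0.002],"yaw":0}]'
```

```text
clock: 26.48
position: [0.4646, -0.3317, 0.1275]
ee_rot: [0.985, 0.174, 0.0, 0.0]
ft_force: [-0.6, 0.5, -2.4]
grip_width: 0.573
grasp_force: 10.2
clock: 26.73
position: [0.4655, -0.332, 0.127]
ee_rot: [0.985, 0.175, 0.001, 0.0]
ft_force: [-1.3, 2.3, 11.5]
grip_width: 0.573
grasp_force: 11.1
```

Seated (11.5 N on the slot floor, same height as at the start). Release and retreat.

```bash
python3 -m inch '[{"slide":[0,0,0.001],"yaw":0},{"slide":[0,0,0.001],"yaw":0},{"slide":[0,0,0.001],"yaw":0},{"slide":[0,0,0.001],"yaw":0},{"slide":[0,0,0.001],"yaw":0},{"slide":[0,0,0.001],"yaw":0},{"slide":[0,0,0.001],"yaw":0}]' 0 20
python3 -m inch '[{"slide":[0,0,0.02],"yaw":0},{"slide":[0,0,0.04],"yaw":0},{"slide":[0,0,0.07],"yaw":0},{"slide":[0,0,0.107],"yaw":0},{"slide":[0,0,0.107],"yaw":0},{"slide":[0,0,0.107],"yaw":0},{"slide":[0,0,0.107],"yaw":0}]'
python3 - <<'E'
from h import *
np.set_printoptions(precision=4,suppress=True)
c=snap("wrist","w11")
print(get_obs()["position"])
h=cv2.cvtColor(c["frame"],cv2.COLOR_RGB2HSV);m=cv2.inRange(h,(0,0,0),(180,255,40));m[330:]=0
k,l,st,ce=cv2.connectedComponentsWithStats(m)
for i in range(1,k):
    if st[i,4]>60: print(st[i],ce[i],plane(c,ce[i],.137)[:2])
a,b=load("wpre2")["frame"].astype(int),c["frame"].astype(int)
print("diff near tongs",np.abs(a-b)[180:300,250:380].mean())
s0,s1=load("scene0"),snap("scene","c11");d1=snap("side","s11")
for n,c in(("s",s1),("d",d1)):
    h=cv2.cvtColor(c["frame"],cv2.COLOR_RGB2HSV);k,l,st,ce=cv2.connectedComponentsWithStats(cv2.inRange(h,(22,150,90),(32,255,255)))
    print(n,[ce[i].round(1).tolist() for i in range(1,k) if 80<st[i,4]<135])
E
```

```text
clock: 27.32
position: [0.4645, -0.3316, 0.1264]
ee_rot: [0.985, 0.175, -0.0, 0.0]
ft_force: [-0.2, 0.1, 0.5]
grip_width: 0.993
grasp_force: 0.0
clock: 27.9
position: [0.4646, -0.3313, 0.233]
ee_rot: [0.985, 0.175, 0.0, -0.0]
ft_force: [-0.2, -0.1, 0.6]
grip_width: 1.001
grasp_force: 0.0
[ 0.4644 -0.3311  0.2325]
[272 229  13  23 131] [279.5115 238.5038] [ 0.4627 -0.3089]
[347 230  13  13  63] [352.254  236.3016] [ 0.4791 -0.3498]
[180 310  17  20 180] [190.2667 322.2944] [ 0.3894 -0.2727]
diff near tongs 14.51534188034188
s [[292.6, 248.5], [307.3, 250.4]]
d [[344.2, 283.3], [354.9, 292.6]]
```

```bash
python3 -c "
from workcell import *
print(hand_in())"
```

```text
the job is handed in; nothing more can be done
None
```

The job is handed in, with no verdict returned: the key was drawn out and left free in the tray, the tongs are back upright in their stand at their starting height, the springs are unmoved, and the bush and can, never approached, were not re-measured.

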